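Set out the microscope objectives by length

ROBOT

A 6-joint arm with a two-finger parallel gripper is mounted at the origin on the work surface. World frame = base frame: x ahead of the robot, y to its left, z up, the work surface at z = 0. Lengths are in m, angles in rad, forces in N, time in s.
With the tool pointing down it reaches from about 0.15 to 0.775 m from the base axis. Payload 6.1 kg.
Tool frame: the origin (TCP) lies midway between the tips of the shut fingers; the grasp point (between the pads) lies 19 mm behind it (env.pinch_z is the distance from the TCP to the grasp point, in m); z points along the fingers, y is the direction in which the jaws open and shut (so a half turn about z gives the same grasp; the last joint's range is limited). The gripper opens to 85 mm and grips with 20 to 120 N. Pads are 22 mm wide; open, the fingers measure 114 mm over their backs; the gripper's body (76 mm by 85 mm) begins 54 mm behind the grasp point. The pads swing forward as they close: fully open they stand 13 mm farther back than shut.
Start: joints at [-1.209, 0.126, -0.04, 1.405, 0, 1.571], TCP at [0.186, -0.491, 0.231] pointing down, gripper open.
Joint ranges: [-2.72, 2.72], [-0.95, 1.95], [-1.27, 1.35], [-1.78, 2.02], [-1.46, 1.47], [-3.14, 3.14]. Speed limits (rad/s): [2.39, 2.39, 3.01, 3.14, 3.14, 3.14].

INTERFACE

Orientations are given as a rotation vector (axis times angle).
In Python, from station import env, imaging gives the robot as it stands.
- The arm moves only by the shell command python3 -m creep 'ROWS' [FORCE]. ROWS is JSON, a list of rows, each an object with "delta_pos": the shift along the tool's x, y, z in m, a list of three; "twist": the turn about the tool's z in rad; "gripper": the closure, from 0 (fully open) to 1 (shut). A call has 1 to 10 rows; each row shifts and turns the commanded pose from where the row before left it, along the tool's axes as they then stand; what a row does not reach is not made up. A row lasts 1/10 s, in which the tool goes at most 50 mm and 8.59 degrees, less where a joint would pass 70% of its speed; a pose out of reach is approached as far as the arm can. A call with a gripper value outside its range is refused whole. The fingers move at their own pace and stop on an object; FORCE is the grip in N (left out, the last holds). Time passes only in rows, so rows that do not move let the fingers close. It gives the time, the measured TCP pose, the force and the opening at its end, in the units of the state.
- env.read_state(): the state, without advancing time (a new reading comes with each control period).
- imaging.read_camera(name): name is "scene" or "top"; returns a dict with "color" (400x640x3 uint8, blue, green, red), "camera_matrix" (3x3 intrinsics, pixels), "dist" ([k1, k2, p1, p2, k3] as OpenCV has them; the pictures are not rectified), "eye" and "orientation" of the camera in the world. Camera axes: x right, y down, z forward; pixel columns grow to the right and rows downward; lengths in m; the calibration is good to about 2 mm. A picture is of the moment at which its call begins. There is no depth.
- env.finish_job(): hands the job in, once; it reports no verdict.
The state is a dict: "time": time; "joint_positions": joint angles; "joint_vel": joint speeds; "tau": joint torques, N m; "position": TCP position; "tool_rot": TCP orientation; "contact_force": force on the tool from outside, world axes, zero at the start; "ft_torque": the same for the moment, N m; "finger_gap": finger opening in m.
Only numpy, scipy, OpenCV 4.12 (cv2) and the standard library are available. Lean on these libraries where they do the work, as an engineer would, in place of code of your own. Each camera call takes 0.05 s, during which the arm holds its last target.

TASK

Set out the four loose microscope objectives on the row of black pads for our science fair display, one in the middle of each pad, in order of length: the shortest on the pad next to the pebble dish, the longest on the pad farthest from it. Stand each one upright on its foot, nose up, without ever letting one topple over, and leave the amber jar standing where it is.

Things in the scene. Friction and masses are not known exactly. Their poses are not given: they have to be found in the camera images.
- objective_1: The shortest of four loose microscope objectives: an upright chromed metal barrel with a black band round its foot, 32 mm tall and 30 mm in diameter up to 22 mm above its foot, then narrowing to a flat nose 24 mm in diameter, standing nose up on its flat foot; under 0.2 kg. Origin at the centre of the foot, z up the barrel; round, so its yaw means nothing.
- objective_2: The second shortest of four loose microscope objectives: an upright chromed metal barrel with a black band round its foot, 46 mm tall and 30 mm in diameter up to 36 mm above its foot, then narrowing to a flat nose 19 mm in diameter, standing nose up on its flat foot; under 0.2 kg. Origin at the centre of the foot, z up the barrel; round, so its yaw means nothing.
- objective_3: The second longest of four loose microscope objectives: an upright chromed metal barrel with a black band round its foot, 60 mm tall and 30 mm in diameter up to 50 mm above its foot, then narrowing to a flat nose 14 mm in diameter, standing nose up on its flat foot; under 0.2 kg. Origin at the centre of the foot, z up the barrel; round, so its yaw means nothing.
- objective_4: The longest of four loose microscope objectives: an upright chromed metal barrel with a black band round its foot, 74 mm tall and 30 mm in diameter up to 64 mm above its foot, then narrowing to a flat nose 10 mm in diameter, standing nose up on its flat foot; under 0.2 kg. Origin at the centre of the foot, z up the barrel; round, so its yaw means nothing.
- pad_a: One of four fixed flat black rubber discs, 44 mm in diameter and 3 mm thick, in a straight row at 64 mm spacing along a low fixed wooden plinth (372 x 92 mm, 12 mm high); the row order is a, b, c, d (this is number 1). Origin at the centre of its underside, 12 mm above the table, so its top is 15 mm above the table; y along the row from a to d, z up. The row's position and yaw differ from start to start.
- pad_b: One of four fixed flat black rubber discs, 44 mm in diameter and 3 mm thick, in a straight row at 64 mm spacing along a low fixed wooden plinth (372 x 92 mm, 12 mm high); the row order is a, b, c, d (this is number 2). Origin at the centre of its underside, 12 mm above the table, so its top is 15 mm above the table; y along the row from a to d, z up. The row's position and yaw differ from start to start.
- pad_c: One of four fixed flat black rubber discs, 44 mm in diameter and 3 mm thick, in a straight row at 64 mm spacing along a low fixed wooden plinth (372 x 92 mm, 12 mm high); the row order is a, b, c, d (this is number 3). Origin at the centre of its underside, 12 mm above the table, so its top is 15 mm above the table; y along the row from a to d, z up. The row's position and yaw differ from start to start.
- pad_d: One of four fixed flat black rubber discs, 44 mm in diameter and 3 mm thick, in a straight row at 64 mm spacing along a low fixed wooden plinth (372 x 92 mm, 12 mm high); the row order is a, b, c, d (this is number 4). Origin at the centre of its underside, 12 mm above the table, so its top is 15 mm above the table; y along the row from a to d, z up. The row's position and yaw differ from start to start.
- dish: Fixed white open specimen dish, 48 mm in diameter and 12 mm high, with two small pebbles in it, at one end of the plinth: on the line of the row, 62 mm beyond pad_a or 62 mm beyond pad_d, differing from start to start (a small low wooden block, 16 mm high, is at the other end). Origin at the centre of its underside.
- jar: Loose amber glass specimen jar with a white cap, 52 mm in diameter and 62 mm high, standing among the objectives (as does a loose roll of cardboard tape 60 mm in diameter and 20 mm high); to be left alone. Origin at the centre of its foot, z up.
Mind the look-alikes: they are no part of the job. Leave any purple look-alike of the objective_3 alone.

How it is judged:
At the end, for the whole second after the job is handed in: Each objective stands upright (within 0.1 rad) and at rest on its own pad, its axis within 12 mm of the pad's centre, in order of length with the shortest on the pad beside the dish and the longest on the far pad; the jar stands upright within 20 mm of where it was (((horizontal distance between dish and pad_a below 0.1 m and horizontal distance between objective_1 and pad_a below 0.012 m and z of objective_1 in the frame of pad_a between 0 and 0.006 m and angle between each of objective_1, objective_2, objective_3, objective_4's own z axis and vertical below 0.1 rad and horizontal distance between objective_2 and pad_b below 0.012 m and z of objective_2 in the frame of pad_b between 0 and 0.006 m and horizontal distance between objective_3 and pad_c below 0.012 m and z of objective_3 in the frame of pad_c between 0 and 0.006 m and horizontal distance between objective_4 and pad_d below 0.012 m and z of objective_4 in the frame of pad_d between 0 and 0.006 m) or (horizontal distance between dish and pad_d below 0.1 m and horizontal distance between objective_1 and pad_d below 0.012 m and z of objective_1 in the frame of pad_d between 0 and 0.006 m and angle between each of objective_1, objective_2, objective_3, objective_4's own z axis and vertical below 0.1 rad and horizontal distance between objective_2 and pad_c below 0.012 m and z of objective_2 in the frame of pad_c between 0 and 0.006 m and horizontal distance between objective_3 and pad_b below 0.012 m and z of objective_3 in the frame of pad_b between 0 and 0.006 m and horizontal distance between objective_4 and pad_a below 0.012 m and z of objective_4 in the frame of pad_a between 0 and 0.006 m)) and linear speed of each of objective_1, objective_2, objective_3, objective_4 below 0.02 m/s and angular speed of each of objective_1, objective_2, objective_3, objective_4 below 0.2 rad/s and distance of jar from where it was at the start of the episode below 0.02 m and angle between jar's own z axis and vertical below 0.1 rad); the robot touches nothing.
It fails at once if an objective topples over (angle between any of objective_1, objective_2, objective_3, objective_4's own z axis and vertical above 0.8 rad).
It fails at once if the amber jar is moved by more than 20 mm or knocked over (distance of jar from where it was at the start of the episode above 0.02 m or angle between jar's own z axis and vertical above 0.5 rad).
It also fails if it takes over 102 s, if anything falls off the work surface, if the arm or the gripper's body presses on something with over 40 N, if the wrist force passes 120 N, or if a joint passes its speed limit or range.

## Working session

There is one attempt and no reset: what is moved stays moved. The work goes in short steps, Python scripts to look and compute and a shell command to move; the robot and the scene stay as the last step left them, time stands still between calls to the robot, and variables do not carry over. Pictures are saved under pics/ and viewed, and the job is handed in when it is done.

```bash
mkdir -p pics; ls; python3 - <<'E'
from station import env, imaging
import cv2
print(env.read_state(), env.pinch_z)
for n in("scene","top"):
    d=imaging.read_camera(n); cv2.imwrite(f"pics/{n}0.png",d["color"])
    print(n,d["camera_matrix"],d["dist"],d["eye"],d["orientation"])
E
```

```text
pics
{'time': 0.0, 'joint_positions': array([-1.20899740e+00,  1.26360423e-01, -4.06124885e-02,  1.40539533e+00,
        1.23358745e-05,  1.57080308e+00]), 'joint_vel': array([ 6.14417687e-04, -4.44636566e-04,  1.39514334e-07, -1.09116644e-03,
        5.08769865e-04,  4.89234055e-04]), 'tau': array([ 2.24511527e-04, -4.35913181e+01,  3.52924204e+01,  1.71845133e-02,
        7.74722230e-05,  2.16476735e-06]), 'position': array([ 0.18568594, -0.49062781,  0.23053669]), 'tool_rot': array([-3.08880764e+00, -5.64928812e-01,  4.24975387e-04]), 'contact_force': array([-0.11499486,  0.27522468,  0.02661385]), 'ft_torque': array([ 0.00894289,  0.00191503, -0.03464248]), 'finger_gap': 0.08546570118167914} 0.0187
scene [[478.36513843   0.         320.73693931]
 [  0.         478.36513843 198.78047558]
 [  0.           0.           1.        ]] [-0.12949915  0.          0.          0.          0.        ] [1.00435022 0.45986069 0.6525684 ] [-1.01586182 -2.36420094  1.07554434]
top [[480.82609622   0.         317.82772264]
 [  0.         480.82609622 198.31320538]
 [  0.           0.           1.        ]] [-0.12291285  0.          0.          0.          0.        ] [0.34714495 0.01846004 1.08391814] [-2.16206032  2.15425952 -0.18972692]
```

View pics/scene0.png

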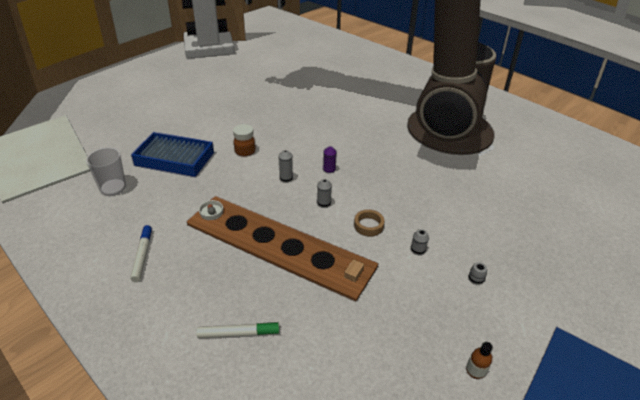

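View pics/top0.png

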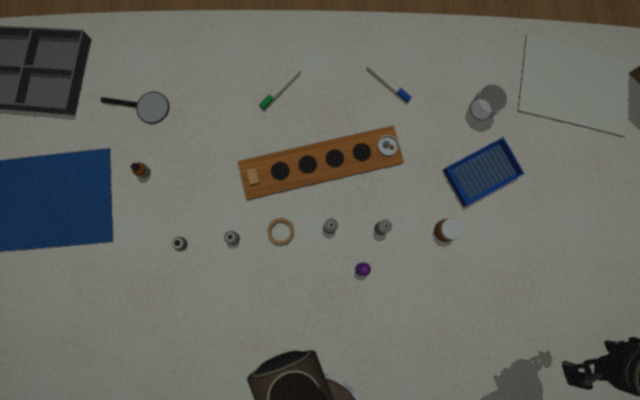

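```bash
cat > h.py <<'E'
from station import env, imaging
import cv2, numpy as np
from scipy.spatial.transform import Rotation as R
def cam(n): return imaging.read_camera(n)
def ray(d,uv):
    p=cv2.undistortPoints(np.array(uv,float).reshape(-1,1,2),np.array(d["camera_matrix"]),np.array(d["dist"])).reshape(-1,2)
    v=np.c_[p,np.ones(len(p))]@R.from_rotvec(d["orientation"]).as_matrix().T
    return v
def onz(d,uv,z):
    v=ray(d,uv); e=np.array(d["eye"]); return (e+v*((z-e[2])/v[:,2])[:,None]).round(4)
def proj(d,X):
    Rm=R.from_rotvec(d["orientation"]).as_matrix().T
    return cv2.projectPoints(np.array(X,float).reshape(-1,1,3),cv2.Rodrigues(Rm)[0],-Rm@np.array(d["eye"]),np.array(d["camera_matrix"]),np.array(d["dist"]))[0].reshape(-1,2).round(1)
def blobs(mask,lo,hi):
    n,l,s,c=cv2.connectedComponentsWithStats(mask.astype(np.uint8))
    return [(c[i].round(1),s[i]) for i in range(1,n) if lo<s[i][4]<hi]
def crop(d,x0,y0,x1,y1,k,name):
    cv2.imwrite("pics/"+name,cv2.resize(d["color"][y0:y1,x0:x1],None,fx=k,fy=k,interpolation=cv2.INTER_CUBIC))
E
python3 - <<'E'
from h import *
d=cam("top"); crop(d,160,120,480,290,2.5,"t1.png")
# pads
a=d["color"].astype(int)
m=np.zeros(a.shape[:2],bool); m[125:200,240:405]=(a.max(2)<50)[125:200,240:405]
B=blobs(m,80,600); P=[]
for c,s in B: print(c,s,onz(d,[c],.015))
s=cam("scene"); crop(s,180,110,500,300,2.5,"s1.png")
print(proj(s,onz(d,[c for c,_ in B],.015)))
a=s["color"].astype(int)
m=np.zeros(a.shape[:2],bool); m[200:275,190:345]=(a.max(2)<50)[200:275,190:345]
for c,t in blobs(m,80,600): print("scene",c,t,onz(s,[c],.015))
E
```

```text
[361.3 151.8] [353 144  18  17 235] [[ 0.6137 -0.1116  0.015 ]]
[334.4 157.9] [326 150  18  17 237] [[ 0.5988 -0.0497  0.015 ]]
[307.1 164.1] [299 156  18  17 237] [[0.5839 0.0125 0.015 ]]
[279.7 170.6] [271 162  18  18 243] [[0.5684 0.0744 0.015 ]]
[[235.8 220.8]
 [262.8 232.6]
 [291.4 245.1]
 [321.8 258. ]]
scene [236.  222.5] [226 216  21  14 238] [[ 0.6166 -0.1075  0.015 ]]
scene [263.3 234.3] [253 227  22  15 258] [[ 0.6012 -0.0455  0.015 ]]
scene [292.  246.7] [281 239  23  16 280] [[0.5861 0.0162 0.015 ]]
scene [322.4 259.9] [312 252  22  17 305] [[0.5711 0.0784 0.015 ]]
```

View pics/t1.png

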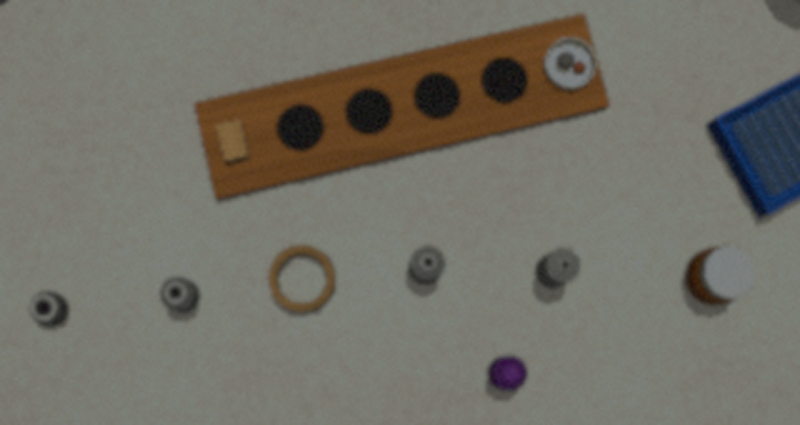

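View pics/s1.png

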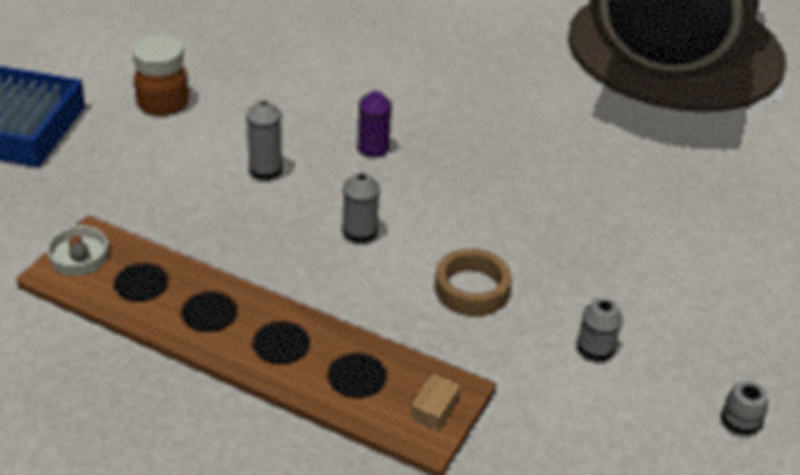

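```bash
python3 - <<'E'
from h import *
d=cam("top"); s=cam("scene")
T=np.array([(43,307),(176,292),(428,261),(565,265)])/2.5+[160,120]-.3
S=np.array([(751,391),(605,305),(361,177),(264,102)])/2.5+[180,110]-.3
for i,z in enumerate((.032,.046,.06,.074)):
    p=onz(d,T[i:i+1],z)[0]; q=onz(s,S[i:i+1],z)[0]
    a=(p+q)/2
    v1=ray(d,T[i:i+1])[0]; v2=ray(s,S[i:i+1])[0]
    A=np.c_[v1,-v2]; t=np.linalg.lstsq(A,np.array(s["eye"])-d["eye"],rcond=None)[0]
    print(p,q,a, "triang",(d["eye"]+t[0]*v1+s["eye"]+t[1]*v2)/2, "bandfoot px", proj(s,[a[0],a[1],0]),proj(d,[a[0],a[1],0]))
print("jar top",onz(d,[((722/2.5)+160-.3,(273/2.5)+120-.3)],.062), "roll",onz(d,[(302/2.5+159.7,279/2.5+119.7)],.02),"purple",onz(d,[(509/2.5+159.7,370/2.5+119.7)],.06))
E
```

```text
[0.4033 0.297  0.032 ] [0.4024 0.2992 0.032 ] [0.40285 0.2981  0.032  ] triang [0.40281132 0.29819489 0.03164952] bandfoot px [[475.1 277.7]] [[180.1 243.5]]
[0.4165 0.178  0.046 ] [0.4159 0.1811 0.046 ] [0.4162  0.17955 0.046  ] triang [0.41579787 0.17943782 0.04498932] bandfoot px [[417.  248.7]] [[232.5 238. ]]
[ 0.4431 -0.0388  0.06  ] [ 0.4436 -0.0365  0.06  ] [ 0.44335 -0.03765  0.06   ] triang [ 0.4427718  -0.03825565  0.05870283] bandfoot px [[323.  202.8]] [[328.9 226.5]]
[ 0.4388 -0.1545  0.074 ] [ 0.4392 -0.1522  0.074 ] [ 0.439   -0.15335  0.074  ] triang [ 0.43841282 -0.1540953   0.07289078] bandfoot px [[285.9 177.9]] [[379.7 228.5]]
jar top [[ 0.4331 -0.2941  0.062 ]] roll [[0.4304 0.0706 0.02  ]] purple [[ 0.3505 -0.1075  0.06  ]]
```

```bash
cat >> h.py <<'E'
def st():
    s=env.read_state(); M=R.from_rotvec(s["tool_rot"]).as_matrix()
    return s,M
def go(x,y,z):
    s,M=st(); d=np.array([x,y,z])-s["position"]
    print("t",round(s["time"],2),"pos",s["position"].round(4),"tool delta",(M.T@d).round(4),"yaw y",round(float(np.degrees(np.arctan2(M[1,1],M[0,1]))),2),"tilt",M[:,2].round(3),"gap",round(s["finger_gap"],4),"F",s["contact_force"].round(1))
E
python3 -m creep '[{"delta_pos":[0,0,0],"twist":-0.145,"gripper":0},{"delta_pos":[0,0,0],"twist":-0.145,"gripper":0},{"delta_pos":[0,0,0],"twist":-0.145,"gripper":0},{"delta_pos":[0,0,0],"twist":-0.145,"gripper":0},{"delta_pos":[0,0,0],"twist":-0.145,"gripper":0},{"delta_pos":[0,0,0],"twist":-0.145,"gripper":0},{"delta_pos":[0,0,0],"twist":-0.145,"gripper":0},{"delta_pos":[0,0,0],"twist":-0.145,"gripper":0},{"delta_pos":[0,0,0],"twist":-0.145,"gripper":0},{"delta_pos":[0,0,0],"twist":-0.142,"gripper":0}]' 30
python3 -c "
from h import *
go(.439,-.1535,.12)"
```

```text
time: 1.3
position: [0.1858, -0.491, 0.2312]
tool_rot: [-1.935, -2.475, -0.0]
contact_force: [-0.5, -0.5, 0.6]
finger_gap: 0.0852
t 1.3 pos [ 0.1858 -0.491   0.2312] tool delta [0.2663 0.3272 0.1113] yaw y 13.98 tilt [-0.  0. -1.] gap 0.0852 F [-0.5 -0.5  0.6]
```

```bash
python3 -m creep '[{"delta_pos":[0.0266,0.0327,0],"twist":0,"gripper":0},{"delta_pos":[0.0266,0.0327,0],"twist":0,"gripper":0},{"delta_pos":[0.0266,0.0327,0],"twist":0,"gripper":0},{"delta_pos":[0.0266,0.0327,0],"twist":0,"gripper":0},{"delta_pos":[0.0266,0.0327,0],"twist":0,"gripper":0},{"delta_pos":[0.0266,0.0327,0],"twist":0,"gripper":0},{"delta_pos":[0.0266,0.0327,0],"twist":0,"gripper":0},{"delta_pos":[0.0266,0.0327,0.02],"twist":0,"gripper":0},{"delta_pos":[0.0266,0.0327,0.02],"twist":0,"gripper":0},{"delta_pos":[0.0266,0.0327,0.02],"twist":0,"gripper":0}]'
python3 -c "
from h import *
go(.439,-.1535,.12)
for n in('top','scene'):
  d=cam(n); cv2.imwrite('pics/%s2.png'%n,d['color'])"
```

```text
time: 2.3
position: [0.4418, -0.1539, 0.1709]
tool_rot: [1.941, 2.469, 0.0]
contact_force: [0.3, -0.3, 0.0]
finger_gap: 0.085
t 2.3 pos [ 0.4418 -0.1539  0.1709] tool delta [ 0.001  -0.0027  0.0509] yaw y 13.64 tilt [ 0.001 -0.    -1.   ] gap 0.085 F [ 0.3 -0.3  0. ]
```

View pics/scene2.png

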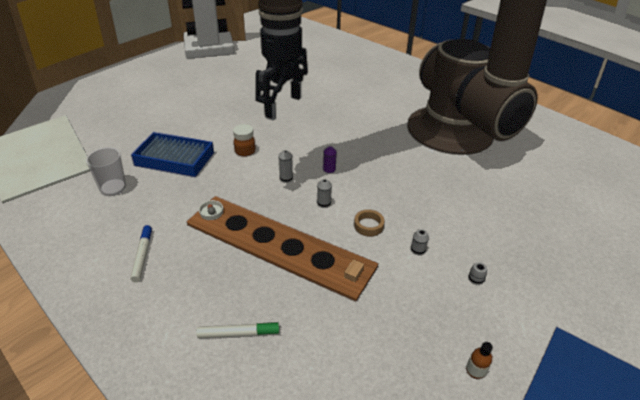

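View pics/top2.png

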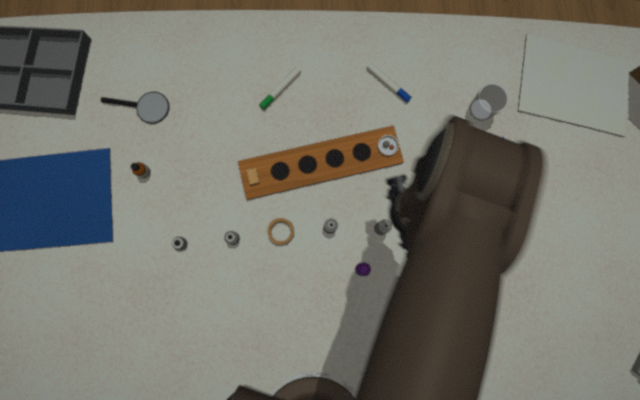

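The gripper hangs near objective 4 (scene gripper tips about (282,105), objective nose (286,151)). I'll settle, then go lower and check alignment.

```bash
python3 -m creep '[{"delta_pos":[0.001,-0.0027,0.025],"twist":0,"gripper":0},{"delta_pos":[0,0,0.025],"twist":0,"gripper":0},{"delta_pos":[0,0,0.02],"twist":0,"gripper":0},{"delta_pos":[0,0,0],"twist":0,"gripper":0},{"delta_pos":[0,0,0],"twist":0,"gripper":0}]'
python3 -c "
from h import *
go(.439,-.1535,.015)
d=cam('scene'); crop(d,230,90,350,200,5,'s3.png')
d=cam('top'); crop(d,330,170,450,280,5,'t3.png')"
```

```text
time: 2.9
position: [0.4378, -0.1555, 0.1019]
tool_rot: [-1.943, -2.469, 0.0]
contact_force: [-0.2, -0.1, 0.1]
finger_gap: 0.0849
t 2.9 pos [ 0.4378 -0.1555  0.1019] tool delta [0.0016 0.0017 0.0869] yaw y 13.6 tilt [-0. -0. -1.] gap 0.0849 F [-0.2 -0.1  0.1]
```

View pics/s3.png

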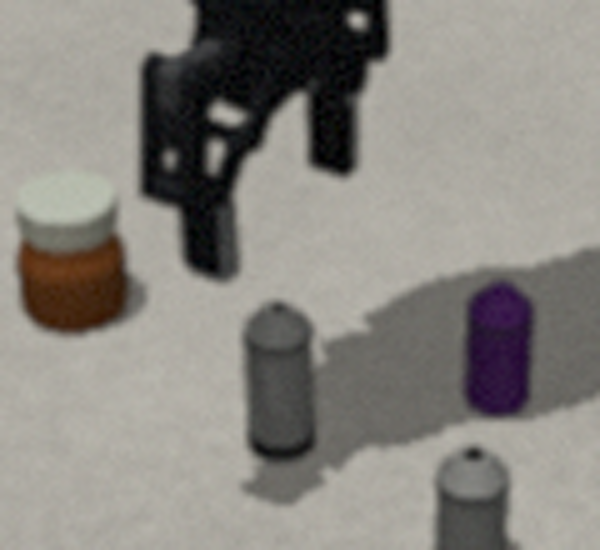

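View pics/t3.png

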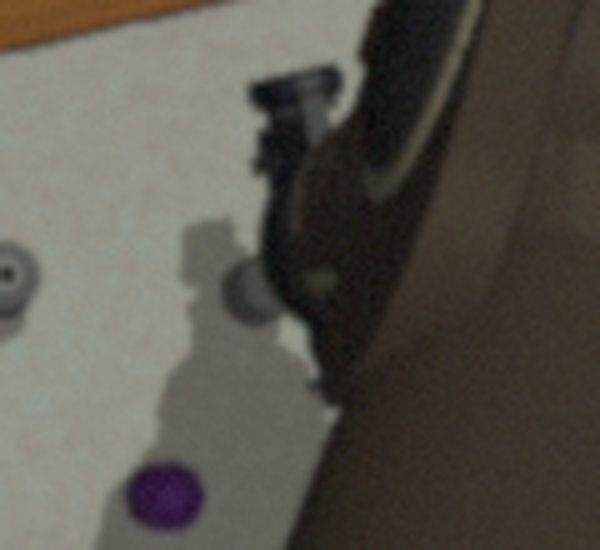

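```bash
python3 -c "
from h import *
s,M=st(); d=cam('scene'); p=s['position']
for z in(.108,.115):
  c=np.array([p[0],p[1],z])
  print([proj(d,c+M[:,1]*k)[0] for k in(-.0495,0,.0495)])
print(proj(d,[[.439,-.1535,.074]]))
for uv in((272,143.5),(296.6,124)): print(onz(d,[uv],.115))
"
```

```text
[array([296.4, 125.4]), array([283.9, 136.2]), array([270.5, 147.9])]
[array([296.4, 122.6]), array([283.8, 133.4]), array([270.3, 145. ])]
[[284.9 150.2]]
[[ 0.4809 -0.1455  0.115 ]]
[[ 0.3945 -0.1628  0.115 ]]
```

```bash
python3 -m creep '[{"delta_pos":[0.0015,0.0015,0.022],"twist":0,"gripper":0},{"delta_pos":[0,0,0.022],"twist":0,"gripper":0},{"delta_pos":[0,0,0.022],"twist":0,"gripper":0},{"delta_pos":[0,0,0.02],"twist":0,"gripper":0},{"delta_pos":[0,0,0],"twist":0,"gripper":0},{"delta_pos":[0,0,0],"twist":0,"gripper":0.3},{"delta_pos":[0,0,0],"twist":0,"gripper":0.4},{"delta_pos":[0,0,0],"twist":0,"gripper":0.5},{"delta_pos":[0,0,0],"twist":0,"gripper":0.55},{"delta_pos":[0,0,0],"twist":0,"gripper":0.6}]' 25
python3 -c "
from h import *
go(.439,-.1535,.015)
d=cam('scene'); crop(d,230,90,350,200,5,'s4.png')"
```

```text
time: 4.05
position: [0.4395, -0.1534, 0.0158]
tool_rot: [1.941, 2.469, 0.0]
contact_force: [-0.4, -0.9, 0.0]
finger_gap: 0.0342
t 4.05 pos [ 0.4395 -0.1534  0.0158] tool delta [-0.     -0.0005  0.0008] yaw y 13.64 tilt [ 0.001 -0.    -1.   ] gap 0.0342 F [-0.4 -0.9  0. ]
```

View pics/s4.png

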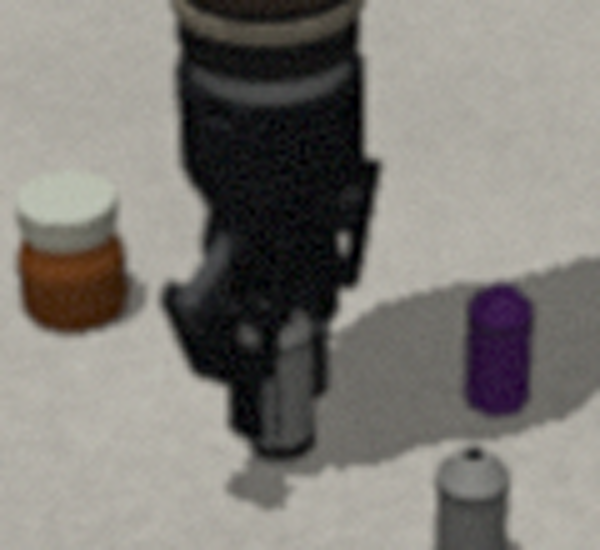

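```bash
python3 -m creep '[{"delta_pos":[0,0,0],"twist":0,"gripper":1},{"delta_pos":[0,0,0],"twist":0,"gripper":1},{"delta_pos":[0,0,0],"twist":0,"gripper":1},{"delta_pos":[0,0,0],"twist":0,"gripper":1},{"delta_pos":[0,0,-0.01],"twist":0,"gripper":1},{"delta_pos":[0,0,-0.025],"twist":0,"gripper":1},{"delta_pos":[0,0,-0.03],"twist":0,"gripper":1},{"delta_pos":[0,0,-0.025],"twist":0,"gripper":1},{"delta_pos":[0,0,-0.01],"twist":0,"gripper":1},{"delta_pos":[0,0,0],"twist":0,"gripper":1}]' 40
python3 -c "
from h import *
go(.5697,.0764,.12)
d=cam('scene'); crop(d,230,60,350,180,5,'s5.png')"
```

```text
time: 5.1
position: [0.44, -0.1535, 0.1165]
tool_rot: [1.94, 2.468, 0.001]
contact_force: [-0.1, 0.2, -1.6]
finger_gap: 0.0296
t 5.1 pos [ 0.44   -0.1535  0.1165] tool delta [ 0.1929  0.1803 -0.0033] yaw y 13.64 tilt [ 0.002 -0.001 -1.   ] gap 0.0296 F [-0.1  0.2 -1.6]
```

View pics/s5.png

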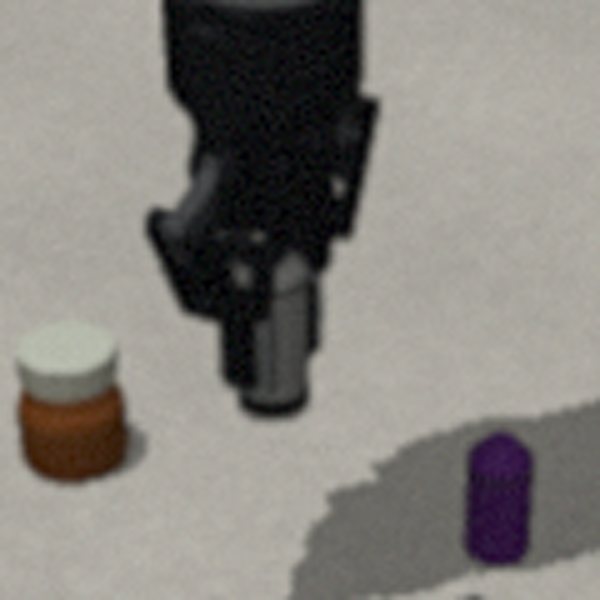

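Objective 4 is held upright between the jaws, gap 29.6 mm, force −1.6 N. Now to the far pad.

```bash
python3 -m creep '[{"delta_pos":[0.012,0.011,0],"twist":0,"gripper":1},{"delta_pos":[0.024,0.022,0],"twist":0,"gripper":1},{"delta_pos":[0.03,0.028,0],"twist":0,"gripper":1},{"delta_pos":[0.032,0.03,0],"twist":0,"gripper":1},{"delta_pos":[0.032,0.03,0],"twist":0,"gripper":1},{"delta_pos":[0.03,0.028,0],"twist":0,"gripper":1},{"delta_pos":[0.021,0.02,0.01],"twist":0,"gripper":1},{"delta_pos":[0.012,0.011,0.015],"twist":0,"gripper":1},{"delta_pos":[0,0,0.015],"twist":0,"gripper":1},{"delta_pos":[0,0,0.01],"twist":0,"gripper":1}]'
python3 -m creep '[{"delta_pos":[0,0,0],"twist":0,"gripper":1},{"delta_pos":[0,0,0],"twist":0,"gripper":1}]'
python3 -c "
from h import *
go(.5697,.0764,.032)
d=cam('scene'); crop(d,260,130,400,290,4,'s6.png')
d=cam('top'); crop(d,230,110,390,210,4,'t6.png')"
```

```text
time: 6.15
position: [0.5667, 0.0766, 0.0619]
tool_rot: [-1.94, -2.467, 0.006]
contact_force: [-1.2, 0.0, -2.8]
finger_gap: 0.0289
time: 6.35
position: [0.5679, 0.0759, 0.0648]
tool_rot: [-1.943, -2.468, 0.002]
contact_force: [0.4, 0.5, -1.1]
finger_gap: 0.0289
t 6.35 pos [0.5679 0.0759 0.0648] tool delta [0.     0.0019 0.0328] yaw y 13.57 tilt [-0.001 -0.    -1.   ] gap 0.0289 F [ 0.4  0.5 -1.1]
```

View pics/s6.png

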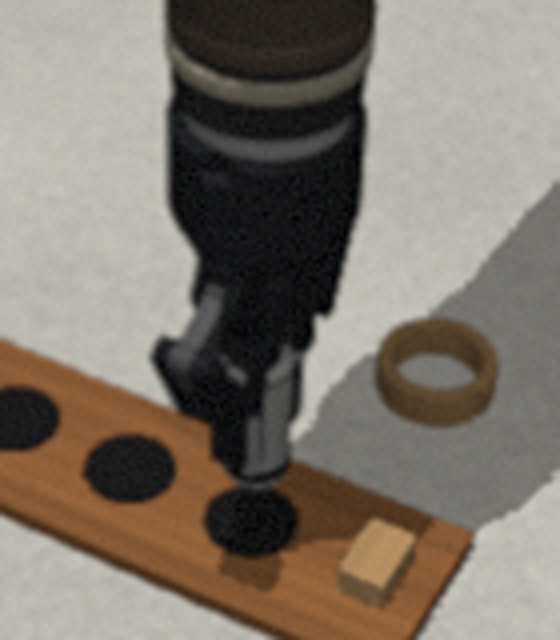

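View pics/t6.png

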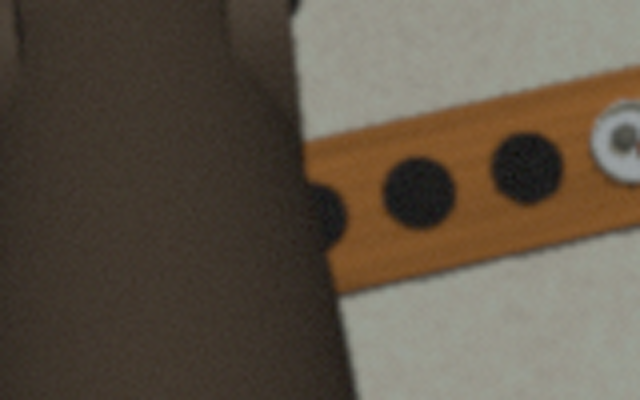

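```bash
python3 -m creep '[{"delta_pos":[0,0.002,0.012],"twist":0,"gripper":1},{"delta_pos":[0,0,0.01],"twist":0,"gripper":1},{"delta_pos":[0,0,0.006],"twist":0,"gripper":1},{"delta_pos":[0,0,0.003],"twist":0,"gripper":1},{"delta_pos":[0,0,0],"twist":0,"gripper":1},{"delta_pos":[0,0,0],"twist":0,"gripper":1}]'
python3 -c "
from h import *
go(.5697,.0764,.0308)
d=cam('scene'); crop(d,260,130,400,290,4,'s7.png')
print(proj(d,[.5697,.0764,.015]))"
```

```text
time: 7.05
position: [0.5706, 0.0773, 0.0344]
tool_rot: [1.942, 2.469, 0.0]
contact_force: [0.2, -0.7, -1.1]
finger_gap: 0.0288
t 7.05 pos [0.5706 0.0773 0.0344] tool delta [-0.0006 -0.0011  0.0036] yaw y 13.64 tilt [ 0.  0. -1.] gap 0.0288 F [ 0.2 -0.7 -1.1]
[[322.1 258.9]]
```

View pics/s7.png

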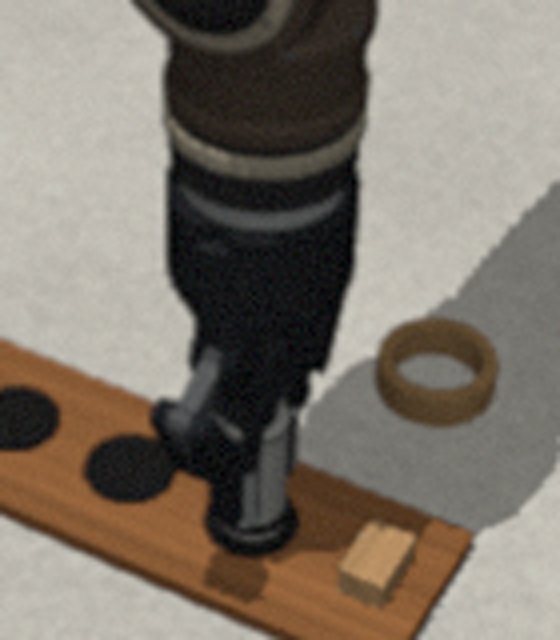

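```bash
python3 -m creep '[{"delta_pos":[-0.0005,-0.001,0.0015],"twist":0,"gripper":1},{"delta_pos":[0,0,0.001],"twist":0,"gripper":1},{"delta_pos":[0,0,0.0005],"twist":0,"gripper":1},{"delta_pos":[0,0,0],"twist":0,"gripper":1}]'
python3 -m creep '[{"delta_pos":[0,0,0.0005],"twist":0,"gripper":1},{"delta_pos":[0,0,0],"twist":0,"gripper":1}]'
```

```text
time: 7.5
position: [0.5696, 0.0765, 0.0313]
tool_rot: [-1.942, -2.469, -0.0]
contact_force: [0.1, -0.5, -2.4]
finger_gap: 0.0294
time: 7.7
position: [0.5697, 0.0765, 0.0308]
tool_rot: [1.942, 2.469, 0.0]
contact_force: [0.1, 0.6, -0.6]
finger_gap: 0.0291
```

```bash
python3 -m creep '[{"delta_pos":[0,0,0.0005],"twist":0,"gripper":1},{"delta_pos":[0,0,0],"twist":0,"gripper":1},{"delta_pos":[0,0,0],"twist":0,"gripper":0.61},{"delta_pos":[0,0,0],"twist":0,"gripper":0.57},{"delta_pos":[0,0,0],"twist":0,"gripper":0.5},{"delta_pos":[0,0,0],"twist":0,"gripper":0.3},{"delta_pos":[0,0,0],"twist":0,"gripper":0},{"delta_pos":[0,0,0],"twist":0,"gripper":0}]'
python3 -c "
from h import *
go(.5697,.0764,.0308)
d=cam('scene'); crop(d,260,130,400,290,4,'s8.png')"
```

```text
time: 8.5
position: [0.5696, 0.0765, 0.0302]
tool_rot: [-1.942, -2.469, 0.0]
contact_force: [0.3, 0.2, -0.0]
finger_gap: 0.0829
t 8.5 pos [0.5696 0.0765 0.0302] tool delta [-0.0001  0.     -0.0006] yaw y 13.63 tilt [-0.  0. -1.] gap 0.0829 F [ 0.3  0.2 -0. ]
```

View pics/s8.png

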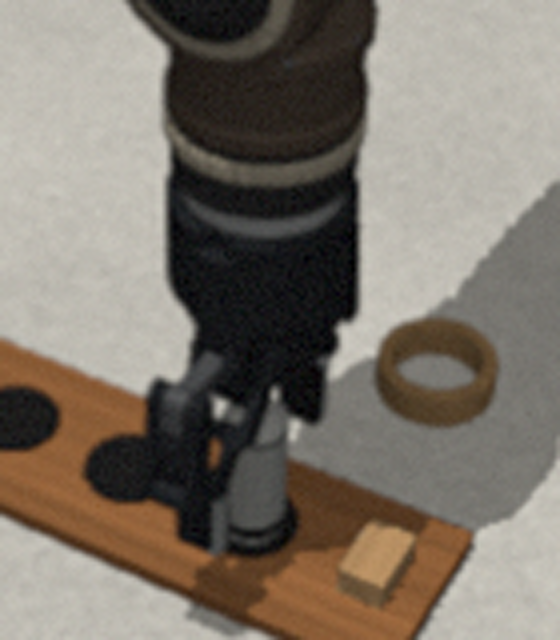

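```bash
python3 -m creep '[{"delta_pos":[0,0,-0.01],"twist":0,"gripper":0},{"delta_pos":[0,0,-0.03],"twist":0,"gripper":0},{"delta_pos":[0,0,-0.04],"twist":0,"gripper":0},{"delta_pos":[0,0,-0.02],"twist":0,"gripper":0},{"delta_pos":[-0.02,-0.038,0],"twist":0,"gripper":0},{"delta_pos":[-0.02,-0.038,0],"twist":0,"gripper":0},{"delta_pos":[-0.02,-0.038,0],"twist":0,"gripper":0},{"delta_pos":[-0.02,-0.035,0],"twist":0,"gripper":0},{"delta_pos":[0,0,0],"twist":0,"gripper":0},{"delta_pos":[0,0,0],"twist":0,"gripper":0}]'
python3 -c "
from h import *
go(.4433,-.0377,.09)
d=cam('scene'); crop(d,220,100,380,280,3.3,'s9.png')
d=cam('top'); crop(d,230,110,390,260,4,'t9.png')"
```

```text
time: 9.55
position: [0.4438, -0.0368, 0.1314]
tool_rot: [1.943, 2.467, 0.002]
contact_force: [0.3, 0.8, -0.0]
finger_gap: 0.0857
t 9.55 pos [ 0.4438 -0.0368  0.1314] tool delta [-0.0007 -0.0008  0.0414] yaw y 13.55 tilt [ 0.002  0.    -1.   ] gap 0.0857 F [ 0.3  0.8 -0. ]
```

View pics/s9.png

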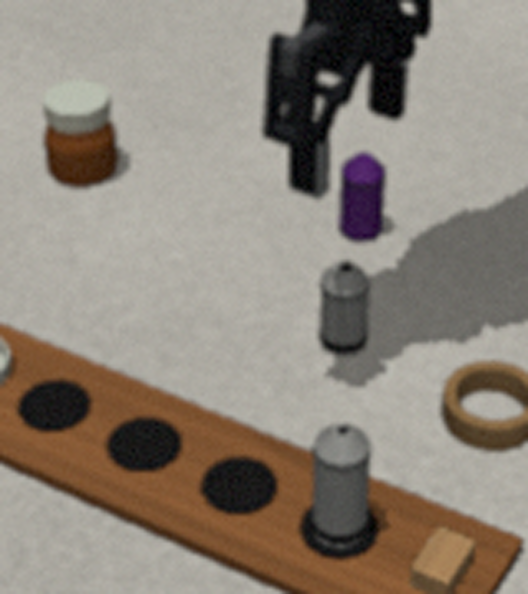

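View pics/t9.png

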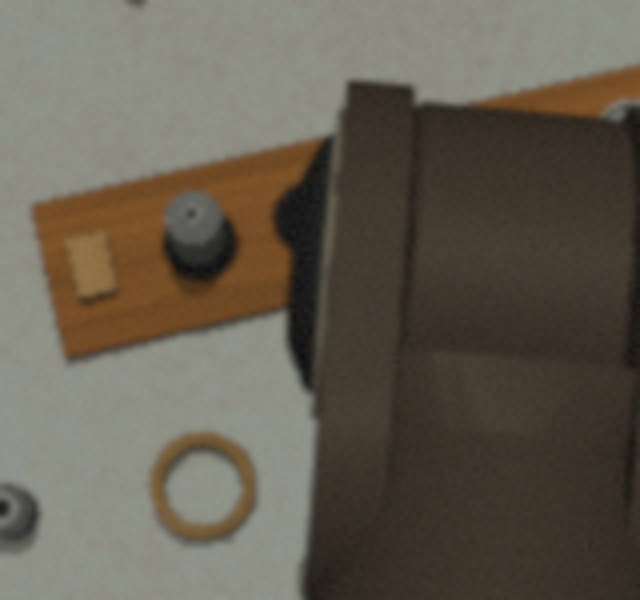

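```bash
python3 -m creep '[{"delta_pos":[-0.0007,-0.0008,0.03],"twist":0,"gripper":0},{"delta_pos":[0,0,0.035],"twist":0,"gripper":0},{"delta_pos":[0,0,0.032],"twist":0,"gripper":0},{"delta_pos":[0,0,0.015],"twist":0,"gripper":0},{"delta_pos":[0,0,0.008],"twist":0,"gripper":0},{"delta_pos":[0,0,0],"twist":0,"gripper":0.3},{"delta_pos":[0,0,0],"twist":0,"gripper":0.45},{"delta_pos":[0,0,0],"twist":0,"gripper":0.55},{"delta_pos":[0,0,0],"twist":0,"gripper":0.58},{"delta_pos":[0,0,0],"twist":0,"gripper":0.6}]' 25
python3 -c "
from h import *
go(.4433,-.0377,.01)
d=cam('top'); print(onz(d,[(192/4+230,213/4+110)],.089), 'vs top pad .5684 .0744')
d=cam('scene'); print(onz(d,[(344/3.3+220-.3,429/3.3+100-.3)],.089),'vs scene pad .5711,.0784')
d=cam('scene'); crop(d,260,100,380,220,5,'s10.png')"
```

```text
time: 10.65
position: [0.4436, -0.0373, 0.011]
tool_rot: [1.941, 2.469, 0.001]
contact_force: [-0.3, -0.1, -0.2]
finger_gap: 0.0343
t 10.65 pos [ 0.4436 -0.0373  0.011 ] tool delta [-0.0003 -0.0004  0.001 ] yaw y 13.63 tilt [ 0.001 -0.    -1.   ] gap 0.0343 F [-0.3 -0.1 -0.2]
[[0.5689 0.0744 0.089 ]] vs top pad .5684 .0744
[[0.5694 0.0781 0.089 ]] vs scene pad .5711,.0784
```

View pics/s10.png

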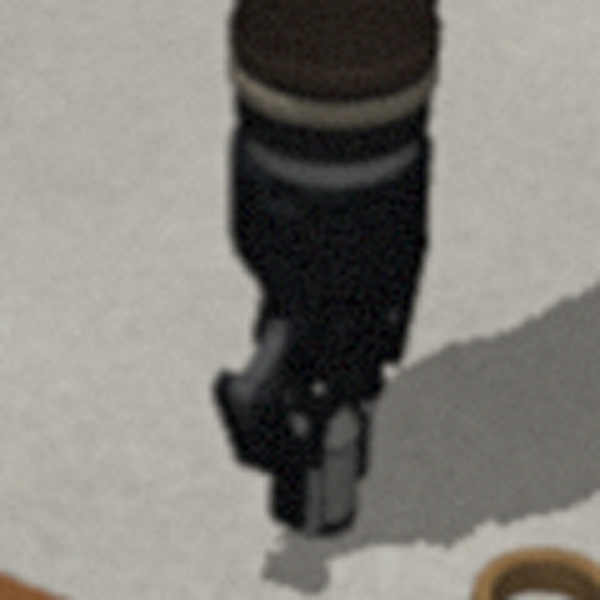

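Objective 4 checks to ~1 mm of its pad centre in both views; objective 3 is between the jaws. Grip and lift.

```bash
python3 -m creep '[{"delta_pos":[0,0,0],"twist":0,"gripper":1},{"delta_pos":[0,0,0],"twist":0,"gripper":1},{"delta_pos":[0,0,0],"twist":0,"gripper":1},{"delta_pos":[0,0,-0.01],"twist":0,"gripper":1},{"delta_pos":[0,0,-0.025],"twist":0,"gripper":1},{"delta_pos":[0,0,-0.03],"twist":0,"gripper":1},{"delta_pos":[0,0,-0.015],"twist":0,"gripper":1},{"delta_pos":[0,0,0],"twist":0,"gripper":1},{"delta_pos":[0,0,0],"twist":0,"gripper":1}]' 40
python3 -c "
from h import *
go(.585,.0143,.046)"
```

```text
time: 11.7
position: [0.443, -0.0372, 0.09]
tool_rot: [-1.942, -2.469, -0.0]
contact_force: [-0.0, -0.6, -2.0]
finger_gap: 0.029
t 11.7 pos [ 0.443  -0.0372  0.09  ] tool delta [0.0166 0.1502 0.044 ] yaw y 13.64 tilt [-0.  0. -1.] gap 0.029 F [-0.  -0.6 -2. ]
```

```bash
python3 -m creep '[{"delta_pos":[0.002,0.015,0],"twist":0,"gripper":1},{"delta_pos":[0.003,0.03,0],"twist":0,"gripper":1},{"delta_pos":[0.004,0.035,0],"twist":0,"gripper":1},{"delta_pos":[0.004,0.035,0],"twist":0,"gripper":1},{"delta_pos":[0.002,0.023,0.008],"twist":0,"gripper":1},{"delta_pos":[0.0015,0.012,0.014],"twist":0,"gripper":1},{"delta_pos":[0,0,0.014],"twist":0,"gripper":1},{"delta_pos":[0,0,0.008],"twist":0,"gripper":1},{"delta_pos":[0,0,0],"twist":0,"gripper":1},{"delta_pos":[0,0,0],"twist":0,"gripper":1}]'
python3 -c "
from h import *
go(.585,.0143,.026)
d=cam('scene'); crop(d,220,110,380,280,3.5,'s11.png')"
```

```text
time: 12.7
position: [0.584, 0.0138, 0.0463]
tool_rot: [-1.942, -2.468, 0.001]
contact_force: [0.1, 0.6, -1.3]
finger_gap: 0.0292
t 12.7 pos [0.584  0.0138 0.0463] tool delta [0.0003 0.0011 0.0203] yaw y 13.6 tilt [-0.001 -0.    -1.   ] gap 0.0292 F [ 0.1  0.6 -1.3]
```

View pics/s11.png

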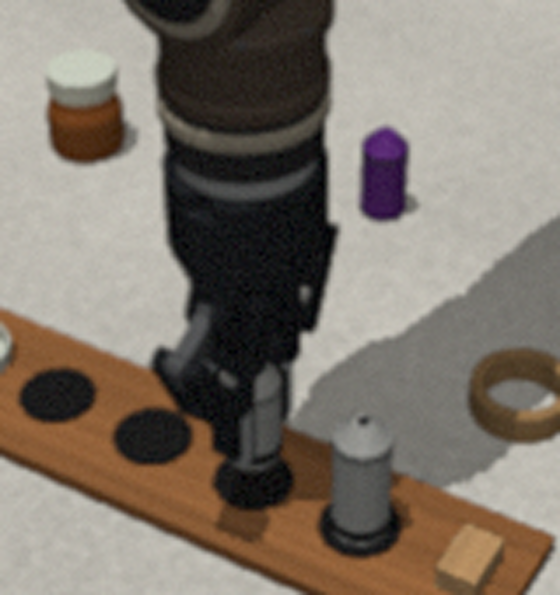

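```bash
python3 -m creep '[{"delta_pos":[0,0.0005,0.008],"twist":0,"gripper":1},{"delta_pos":[0,0,0.006],"twist":0,"gripper":1},{"delta_pos":[0,0,0.003],"twist":0,"gripper":1},{"delta_pos":[0,0,0.002],"twist":0,"gripper":1},{"delta_pos":[0,0,0.001],"twist":0,"gripper":1},{"delta_pos":[0,0,0],"twist":0,"gripper":1},{"delta_pos":[0,0,0],"twist":0,"gripper":1}]'
```

```text
time: 13.45
position: [0.5856, 0.0143, 0.0264]
tool_rot: [1.942, 2.469, 0.0]
contact_force: [0.4, -0.0, -1.9]
finger_gap: 0.029
```

```bash
python3 -c "
from h import *
go(.585,.0143,.026)"
```

```text
t 13.45 pos [0.5856 0.0143 0.0264] tool delta [ 0.0002 -0.0006  0.0004] yaw y 13.64 tilt [ 0.  0. -1.] gap 0.029 F [ 0.4 -0.  -1.9]
```

```bash
python3 -m creep '[{"delta_pos":[0,-0.0005,0.0007],"twist":0,"gripper":1},{"delta_pos":[0,0,0],"twist":0,"gripper":1},{"delta_pos":[0,0,0],"twist":0,"gripper":0.61},{"delta_pos":[0,0,0],"twist":0,"gripper":0.57},{"delta_pos":[0,0,0],"twist":0,"gripper":0.5},{"delta_pos":[0,0,0],"twist":0,"gripper":0.3},{"delta_pos":[0,0,0],"twist":0,"gripper":0},{"delta_pos":[0,0,0],"twist":0,"gripper":0}]'
python3 -m creep '[{"delta_pos":[0,0,-0.01],"twist":0,"gripper":0},{"delta_pos":[0,0,-0.03],"twist":0,"gripper":0},{"delta_pos":[0,0,-0.04],"twist":0,"gripper":0},{"delta_pos":[0,0,-0.03],"twist":0,"gripper":0},{"delta_pos":[0,0,0],"twist":0,"gripper":0}]'
python3 -c "
from h import *
go(.4162,.1795,.1)
d=cam('scene'); crop(d,220,110,380,280,3.5,'s12.png')"
```

```text
time: 14.25
position: [0.585, 0.0142, 0.0256]
tool_rot: [1.942, 2.469, 0.0]
contact_force: [-0.4, -0.2, 0.2]
finger_gap: 0.0835
time: 14.75
position: [0.5876, 0.0142, 0.1415]
tool_rot: [1.938, 2.464, 0.009]
contact_force: [0.4, 0.6, 0.6]
finger_gap: 0.0855
t 14.75 pos [0.5876 0.0142 0.1415] tool delta [ 0.2011 -0.128   0.04  ] yaw y 13.63 tilt [ 0.009  0.    -1.   ] gap 0.0855 F [0.4 0.6 0.6]
```

View pics/s12.png

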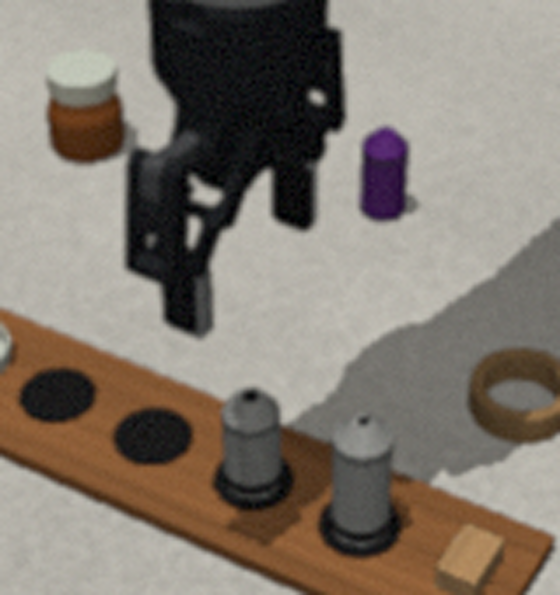

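Objective 3 stands on the third pad. On to objective 2.

```bash
python3 -m creep '[{"delta_pos":[0.015,-0.01,0],"twist":0,"gripper":0},{"delta_pos":[0.03,-0.02,0],"twist":0,"gripper":0},{"delta_pos":[0.035,-0.022,0],"twist":0,"gripper":0},{"delta_pos":[0.035,-0.022,0],"twist":0,"gripper":0},{"delta_pos":[0.035,-0.022,0],"twist":0,"gripper":0},{"delta_pos":[0.03,-0.019,0.01],"twist":0,"gripper":0},{"delta_pos":[0.021,-0.012,0.02],"twist":0,"gripper":0},{"delta_pos":[0,0,0.02],"twist":0,"gripper":0},{"delta_pos":[0,0,0],"twist":0,"gripper":0},{"delta_pos":[0,0,0],"twist":0,"gripper":0}]'
python3 -c "
from h import *
go(.4162,.1795,.006)
d=cam('scene'); crop(d,340,130,500,300,3.5,'s13.png')"
```

```text
time: 15.8
position: [0.4136, 0.1793, 0.0852]
tool_rot: [-1.941, -2.469, 0.002]
contact_force: [0.2, -0.3, 0.3]
finger_gap: 0.0857
t 15.8 pos [0.4136 0.1793 0.0852] tool delta [-0.0003  0.0027  0.0792] yaw y 13.64 tilt [-0.002 -0.001 -1.   ] gap 0.0857 F [ 0.2 -0.3  0.3]
```

View pics/s13.png

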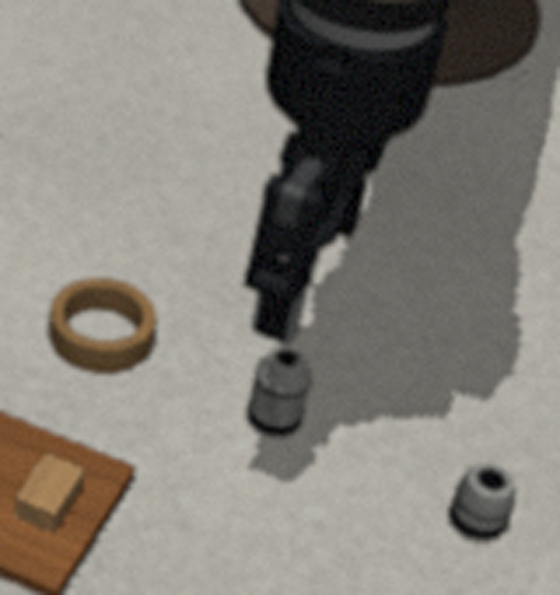

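```bash
python3 -m creep '[{"delta_pos":[0,0.0025,0.02],"twist":0,"gripper":0},{"delta_pos":[0,0,0.025],"twist":0,"gripper":0},{"delta_pos":[0,0,0.02],"twist":0,"gripper":0},{"delta_pos":[0,0,0.013],"twist":0,"gripper":0},{"delta_pos":[0,0,0],"twist":0,"gripper":0},{"delta_pos":[0,0,0],"twist":0,"gripper":0.3},{"delta_pos":[0,0,0],"twist":0,"gripper":0.45},{"delta_pos":[0,0,0],"twist":0,"gripper":0.55},{"delta_pos":[0,0,0],"twist":0,"gripper":0.58},{"delta_pos":[0,0,0],"twist":0,"gripper":0.6}]' 25
python3 -c "
from h import *
go(.4162,.1795,.006)
d=cam('scene'); crop(d,340,130,500,300,3.5,'s14.png')"
```

```text
time: 16.85
position: [0.4168, 0.1803, 0.008]
tool_rot: [1.942, 2.469, 0.001]
contact_force: [0.5, 0.6, -0.7]
finger_gap: 0.0342
t 16.85 pos [0.4168 0.1803 0.008 ] tool delta [-0.0006 -0.0008  0.002 ] yaw y 13.64 tilt [ 0.001  0.    -1.   ] gap 0.0342 F [ 0.5  0.6 -0.7]
```

View pics/s14.png

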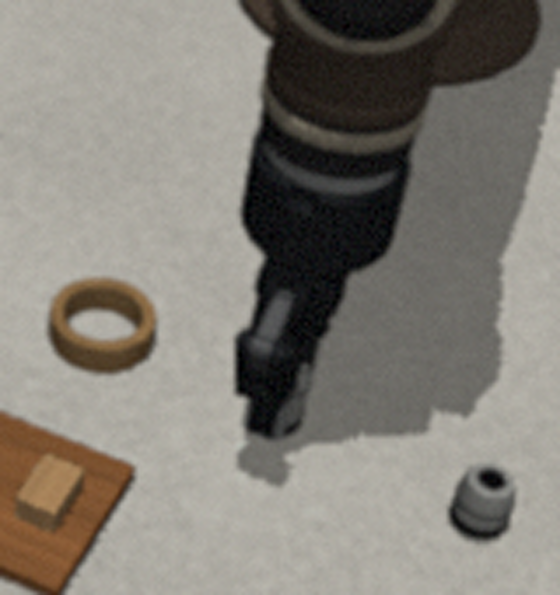

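```bash
python3 -m creep '[{"delta_pos":[0,0,0],"twist":0,"gripper":1},{"delta_pos":[0,0,0],"twist":0,"gripper":1},{"delta_pos":[0,0,0],"twist":0,"gripper":1},{"delta_pos":[0,0,-0.01],"twist":0,"gripper":1},{"delta_pos":[0,0,-0.025],"twist":0,"gripper":1},{"delta_pos":[0,0,-0.035],"twist":0,"gripper":1},{"delta_pos":[0,0,-0.035],"twist":0,"gripper":1},{"delta_pos":[0,0,-0.02],"twist":0,"gripper":1},{"delta_pos":[0,0,-0.01],"twist":0,"gripper":1},{"delta_pos":[0,0,0],"twist":0,"gripper":1}]' 40
python3 -c "
from h import *
go(.6,-.0476,.143)
d=cam('scene'); crop(d,340,80,500,250,3.5,'s15.png')"
```

```text
time: 17.9
position: [0.4172, 0.1804, 0.1437]
tool_rot: [1.941, 2.469, 0.003]
contact_force: [0.3, -1.0, -1.2]
finger_gap: 0.0287
t 17.9 pos [0.4172 0.1804 0.1437] tool delta [-0.2647  0.1239  0.0009] yaw y 13.64 tilt [ 0.002  0.001 -1.   ] gap 0.0287 F [ 0.3 -1.  -1.2]
```

View pics/s15.png

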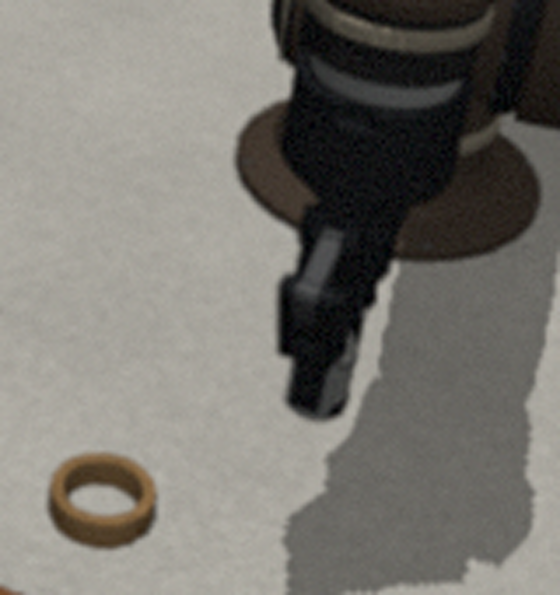

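```bash
python3 -m creep '[{"delta_pos":[-0.014,0.007,0],"twist":0,"gripper":1},{"delta_pos":[-0.028,0.013,0],"twist":0,"gripper":1},{"delta_pos":[-0.036,0.017,0],"twist":0,"gripper":1},{"delta_pos":[-0.036,0.017,0],"twist":0,"gripper":1},{"delta_pos":[-0.036,0.017,0],"twist":0,"gripper":1},{"delta_pos":[-0.036,0.017,0],"twist":0,"gripper":1},{"delta_pos":[-0.036,0.017,0],"twist":0,"gripper":1},{"delta_pos":[-0.028,0.013,0],"twist":0,"gripper":1},{"delta_pos":[-0.014,0.006,0],"twist":0,"gripper":1},{"delta_pos":[0,0,0],"twist":0,"gripper":1}]'
python3 -m creep '[{"delta_pos":[0,0,0.015],"twist":0,"gripper":1},{"delta_pos":[0,0,0.03],"twist":0,"gripper":1},{"delta_pos":[0,0,0.03],"twist":0,"gripper":1},{"delta_pos":[0,0,0.015],"twist":0,"gripper":1},{"delta_pos":[0,0,0],"twist":0,"gripper":1},{"delta_pos":[0,0,0],"twist":0,"gripper":1}]'
python3 -c "
from h import *
go(.5999,-.047,.023)
d=cam('scene'); crop(d,200,110,360,280,3.5,'s16.png')"
```

```text
time: 18.95
position: [0.5993, -0.0485, 0.1404]
tool_rot: [-1.943, -2.465, 0.003]
contact_force: [0.3, 1.3, -1.1]
finger_gap: 0.0285
time: 19.55
position: [0.5986, -0.0462, 0.0526]
tool_rot: [-1.94, -2.47, 0.001]
contact_force: [0.1, -0.2, 0.2]
finger_gap: 0.0291
t 19.55 pos [ 0.5986 -0.0462  0.0526] tool delta [-0.0011  0.0011  0.0296] yaw y 13.7 tilt [-0.001  0.    -1.   ] gap 0.0291 F [ 0.1 -0.2  0.2]
```

View pics/s16.png

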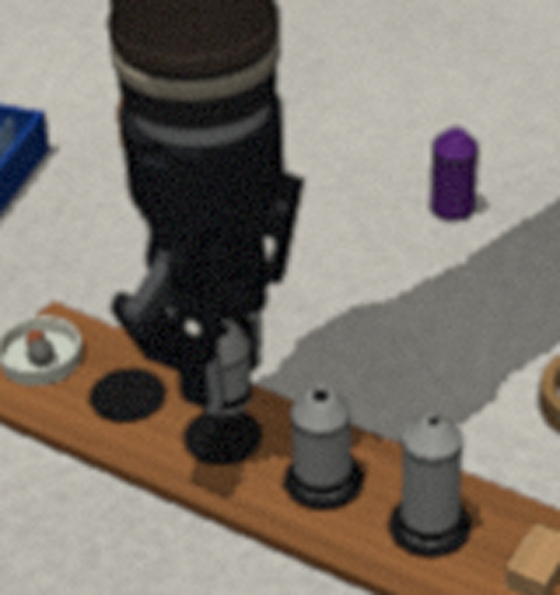

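```bash
python3 -m creep '[{"delta_pos":[-0.001,0.001,0.009],"twist":0,"gripper":1},{"delta_pos":[0,0,0.009],"twist":0,"gripper":1},{"delta_pos":[0,0,0.006],"twist":0,"gripper":1},{"delta_pos":[0,0,0.003],"twist":0,"gripper":1},{"delta_pos":[0,0,0.0015],"twist":0,"gripper":1},{"delta_pos":[0,0,0],"twist":0,"gripper":1},{"delta_pos":[0,0,0],"twist":0,"gripper":1}]'
python3 -c "
from h import *
go(.5999,-.047,.023)"
```

```text
time: 20.3
position: [0.6007, -0.048, 0.0243]
tool_rot: [1.942, 2.469, 0.0]
contact_force: [-0.1, -0.8, -1.0]
finger_gap: 0.0289
t 20.3 pos [ 0.6007 -0.048   0.0243] tool delta [ 0.0012 -0.0006  0.0013] yaw y 13.63 tilt [ 0. -0. -1.] gap 0.0289 F [-0.1 -0.8 -1. ]
```

```bash
python3 -m creep '[{"delta_pos":[0.0007,-0.0005,0.001],"twist":0,"gripper":1},{"delta_pos":[0,0,0.0005],"twist":0,"gripper":1},{"delta_pos":[0,0,0],"twist":0,"gripper":1},{"delta_pos":[0,0,0],"twist":0,"gripper":0.61},{"delta_pos":[0,0,0],"twist":0,"gripper":0.57},{"delta_pos":[0,0,0],"twist":0,"gripper":0.5},{"delta_pos":[0,0,0],"twist":0,"gripper":0.3},{"delta_pos":[0,0,0],"twist":0,"gripper":0},{"delta_pos":[0,0,0],"twist":0,"gripper":0}]'
python3 -m creep '[{"delta_pos":[0,0,-0.01],"twist":0,"gripper":0},{"delta_pos":[0,0,-0.03],"twist":0,"gripper":0},{"delta_pos":[0,0,-0.04],"twist":0,"gripper":0},{"delta_pos":[0,0,-0.04],"twist":0,"gripper":0},{"delta_pos":[0,0,0],"twist":0,"gripper":0}]'
python3 -c "
from h import *
go(.4028,.2981,.1)
d=cam('scene'); crop(d,200,110,360,280,3.5,'s17.png')"
```

```text
time: 21.2
position: [0.5999, -0.0474, 0.0225]
tool_rot: [-1.942, -2.469, 0.0]
contact_force: [0.3, 0.6, 0.0]
finger_gap: 0.0831
time: 21.7
position: [0.603, -0.0476, 0.1499]
tool_rot: [1.937, 2.463, 0.009]
contact_force: [0.5, -0.3, 1.0]
finger_gap: 0.0857
t 21.7 pos [ 0.603  -0.0476  0.1499] tool delta [ 0.3833 -0.1135  0.0475] yaw y 13.64 tilt [ 0.01  -0.001 -1.   ] gap 0.0857 F [ 0.5 -0.3  1. ]
```

View pics/s17.png

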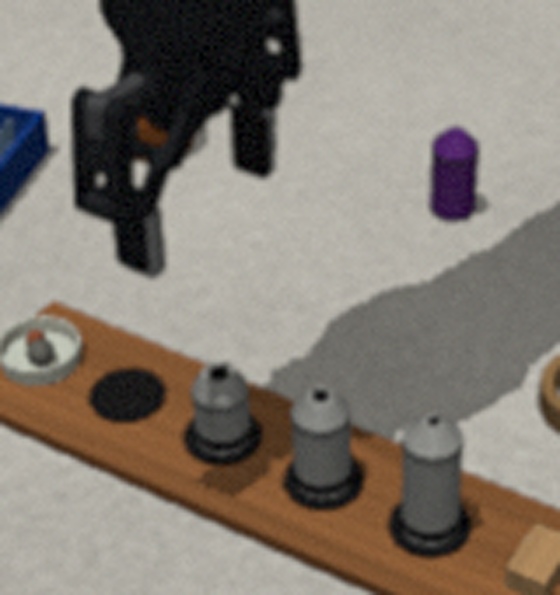

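Three stand on their pads. Now to objective 1.

```bash
python3 -m creep '[{"delta_pos":[0.02,-0.006,0],"twist":0,"gripper":0},{"delta_pos":[0.04,-0.012,0],"twist":0,"gripper":0},{"delta_pos":[0.046,-0.013,0],"twist":0,"gripper":0},{"delta_pos":[0.046,-0.013,0],"twist":0,"gripper":0},{"delta_pos":[0.046,-0.013,0],"twist":0,"gripper":0},{"delta_pos":[0.046,-0.013,0],"twist":0,"gripper":0},{"delta_pos":[0.046,-0.013,0],"twist":0,"gripper":0},{"delta_pos":[0.046,-0.013,0],"twist":0,"gripper":0},{"delta_pos":[0.032,-0.01,0.01],"twist":0,"gripper":0},{"delta_pos":[0.015,-0.005,0.02],"twist":0,"gripper":0}]'
python3 -m creep '[{"delta_pos":[0,0,0.03],"twist":0,"gripper":0},{"delta_pos":[0,0,0.02],"twist":0,"gripper":0},{"delta_pos":[0,0,0],"twist":0,"gripper":0},{"delta_pos":[0,0,0],"twist":0,"gripper":0}]'
python3 -c "
from h import *
go(.4028,.2981,.0)
d=cam('scene'); crop(d,400,160,560,330,3.5,'s18.png')"
```

```text
time: 22.75
position: [0.3993, 0.3013, 0.1124]
tool_rot: [-1.937, -2.473, -0.001]
contact_force: [0.6, -0.2, -0.3]
finger_gap: 0.0849
time: 23.15
position: [0.4005, 0.2983, 0.0621]
tool_rot: [-1.941, -2.469, 0.003]
contact_force: [1.4, 0.2, -0.2]
finger_gap: 0.0858
t 23.15 pos [0.4005 0.2983 0.0621] tool delta [-0.0007  0.0023  0.0621] yaw y 13.66 tilt [-0.002 -0.001 -1.   ] gap 0.0858 F [ 1.4  0.2 -0.2]
```

View pics/s18.png

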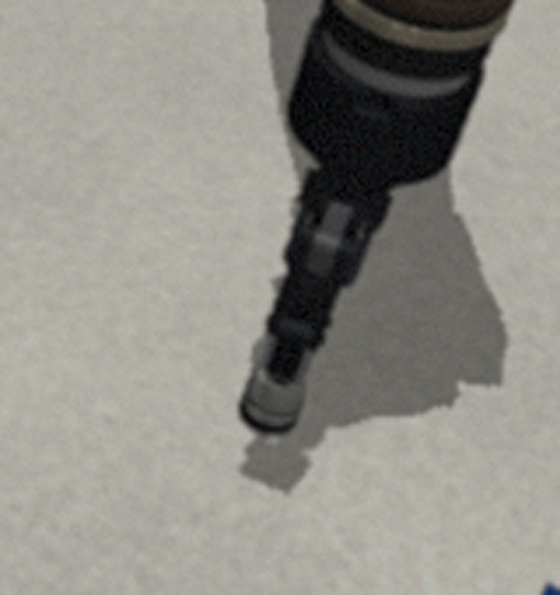

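```bash
python3 -m creep '[{"delta_pos":[0,0.0015,0.02],"twist":0,"gripper":0},{"delta_pos":[0,0,0.02],"twist":0,"gripper":0},{"delta_pos":[0,0,0.012],"twist":0,"gripper":0},{"delta_pos":[0,0,0.007],"twist":0,"gripper":0},{"delta_pos":[0,0,0],"twist":0,"gripper":0},{"delta_pos":[0,0,0],"twist":0,"gripper":0.3},{"delta_pos":[0,0,0],"twist":0,"gripper":0.45},{"delta_pos":[0,0,0],"twist":0,"gripper":0.55},{"delta_pos":[0,0,0],"twist":0,"gripper":0.58},{"delta_pos":[0,0,0],"twist":0,"gripper":0.6}]' 25
python3 -c "
from h import *
go(.4028,.2981,.001)
d=cam('scene'); crop(d,430,220,530,320,6,'s19.png')"
```

```text
time: 24.2
position: [0.4033, 0.2991, 0.0038]
tool_rot: [1.942, 2.469, 0.001]
contact_force: [-0.3, -0.2, -0.1]
finger_gap: 0.0343
t 24.2 pos [0.4033 0.2991 0.0038] tool delta [-0.0009 -0.0007  0.0028] yaw y 13.64 tilt [ 0.  0. -1.] gap 0.0343 F [-0.3 -0.2 -0.1]
```

View pics/s19.png

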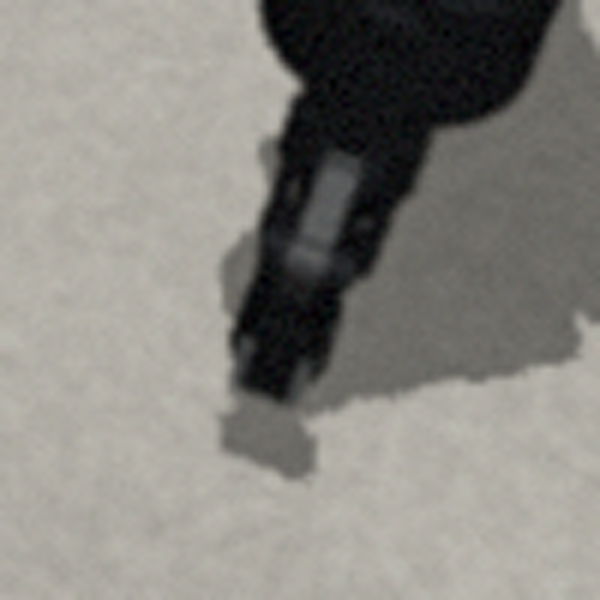

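```bash
python3 -m creep '[{"delta_pos":[-0.0007,0,0.0015],"twist":0,"gripper":0.6},{"delta_pos":[0,0,0],"twist":0,"gripper":0.6}]'
python3 -m creep '[{"delta_pos":[0,0,0],"twist":0,"gripper":1},{"delta_pos":[0,0,0],"twist":0,"gripper":1},{"delta_pos":[0,0,0],"twist":0,"gripper":1},{"delta_pos":[0,0,0],"twist":0,"gripper":1}]' 40
python3 -m creep '[{"delta_pos":[0,0,-0.01],"twist":0,"gripper":1},{"delta_pos":[0,0,-0.025],"twist":0,"gripper":1},{"delta_pos":[0,0,-0.035],"twist":0,"gripper":1},{"delta_pos":[0,0,-0.035],"twist":0,"gripper":1},{"delta_pos":[0,0,-0.025],"twist":0,"gripper":1},{"delta_pos":[0,0,-0.01],"twist":0,"gripper":1},{"delta_pos":[0,0,0],"twist":0,"gripper":1}]'
python3 -c "
from h import *
go(.615,-.1095,.143)
d=cam('scene'); crop(d,430,160,530,260,6,'s20.png')"
```

```text
time: 24.45
position: [0.4032, 0.2982, 0.0019]
tool_rot: [-1.942, -2.469, 0.001]
contact_force: [-0.4, -0.1, -0.3]
finger_gap: 0.034
time: 24.85
position: [0.4034, 0.2983, 0.0022]
tool_rot: [1.942, 2.469, 0.0]
contact_force: [-0.3, -0.3, 0.5]
finger_gap: 0.0283
time: 25.55
position: [0.404, 0.2988, 0.1435]
tool_rot: [1.942, 2.469, 0.004]
contact_force: [0.1, 0.7, -0.4]
finger_gap: 0.0285
t 25.55 pos [0.404  0.2988 0.1435] tool delta [-4.466e-01  1.088e-01  3.000e-04] yaw y 13.64 tilt [ 0.002  0.002 -1.   ] gap 0.0285 F [ 0.1  0.7 -0.4]
```

View pics/s20.png

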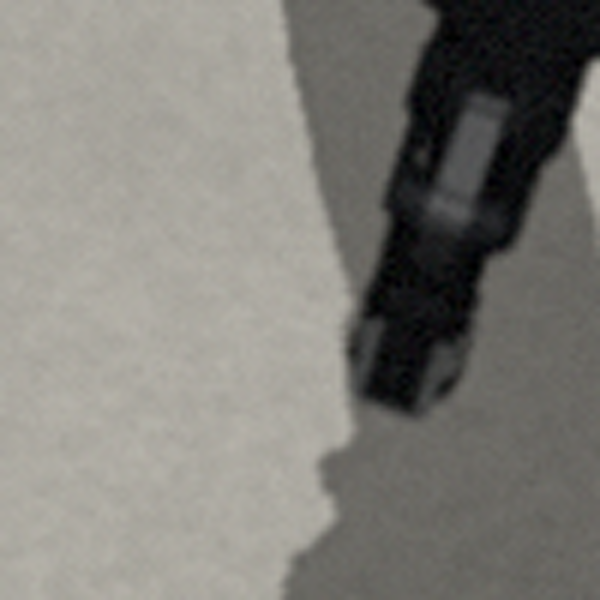

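```bash
python3 -m creep '[{"delta_pos":[-0.015,0.004,0],"twist":0,"gripper":1},{"delta_pos":[-0.03,0.007,0],"twist":0,"gripper":1},{"delta_pos":[-0.038,0.009,0],"twist":0,"gripper":1},{"delta_pos":[-0.038,0.009,0],"twist":0,"gripper":1},{"delta_pos":[-0.038,0.009,0],"twist":0,"gripper":1},{"delta_pos":[-0.038,0.009,0],"twist":0,"gripper":1},{"delta_pos":[-0.038,0.009,0],"twist":0,"gripper":1},{"delta_pos":[-0.038,0.009,0],"twist":0,"gripper":1},{"delta_pos":[-0.038,0.009,0],"twist":0,"gripper":1},{"delta_pos":[-0.038,0.009,0],"twist":0,"gripper":1}]'
python3 -m creep '[{"delta_pos":[-0.038,0.009,0],"twist":0,"gripper":1},{"delta_pos":[-0.032,0.009,0],"twist":0,"gripper":1},{"delta_pos":[-0.02,0.005,0],"twist":0,"gripper":1},{"delta_pos":[-0.0076,0.002,0],"twist":0,"gripper":1},{"delta_pos":[0,0,0],"twist":0,"gripper":1},{"delta_pos":[0,0,0.015],"twist":0,"gripper":1},{"delta_pos":[0,0,0.025],"twist":0,"gripper":1},{"delta_pos":[0,0,0.025],"twist":0,"gripper":1},{"delta_pos":[0,0,0.015],"twist":0,"gripper":1},{"delta_pos":[0,0,0],"twist":0,"gripper":1}]'
python3 -m creep '[{"delta_pos":[0,0,0.01],"twist":0,"gripper":1},{"delta_pos":[0,0,0],"twist":0,"gripper":1},{"delta_pos":[0,0,0],"twist":0,"gripper":1}]'
python3 -c "
from h import *
go(.615,-.1095,.018)
d=cam('scene'); crop(d,180,110,340,280,3.5,'s21.png')"
```

```text
time: 26.6
position: [0.5657, -0.0228, 0.1397]
tool_rot: [-1.94, -2.467, 0.003]
contact_force: [-1.0, -0.2, -0.4]
finger_gap: 0.0284
time: 27.6
position: [0.6109, -0.1084, 0.0591]
tool_rot: [-1.937, -2.467, 0.004]
contact_force: [-0.1, 0.2, -1.5]
finger_gap: 0.0286
time: 27.9
position: [0.6138, -0.1099, 0.0527]
tool_rot: [1.941, 2.469, 0.001]
contact_force: [0.3, 0.2, -0.4]
finger_gap: 0.0284
t 27.9 pos [ 0.6138 -0.1099  0.0527] tool delta [0.0001 0.0012 0.0347] yaw y 13.66 tilt [ 0.001 -0.    -1.   ] gap 0.0284 F [ 0.3  0.2 -0.4]
```

View pics/s21.png

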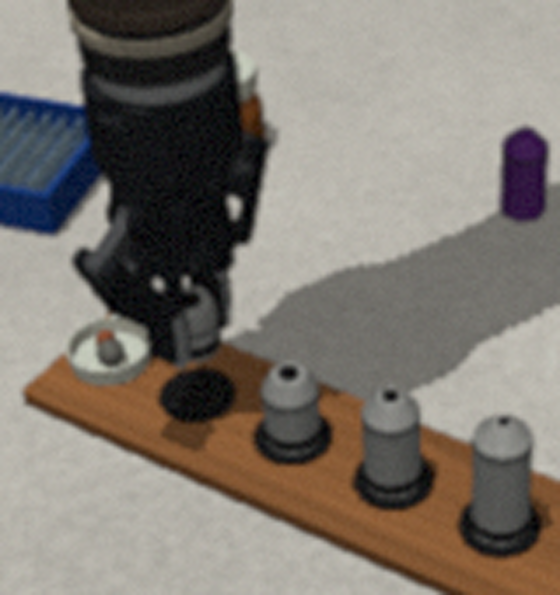

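```bash
python3 -m creep '[{"delta_pos":[0,0.0008,0.01],"twist":0,"gripper":1},{"delta_pos":[0,0,0.01],"twist":0,"gripper":1},{"delta_pos":[0,0,0.007],"twist":0,"gripper":1},{"delta_pos":[0,0,0.004],"twist":0,"gripper":1},{"delta_pos":[0,0,0.002],"twist":0,"gripper":1},{"delta_pos":[0,0,0],"twist":0,"gripper":1},{"delta_pos":[0,0,0],"twist":0,"gripper":1}]'
python3 -c "
from h import *
go(.615,-.1095,.0172)"
```

```text
time: 28.65
position: [0.6146, -0.1101, 0.0193]
tool_rot: [1.942, 2.469, 0.0]
contact_force: [-0.9, -0.5, -0.5]
finger_gap: 0.0281
t 28.65 pos [ 0.6146 -0.1101  0.0193] tool delta [0.0005 0.0005 0.0021] yaw y 13.63 tilt [ 0. -0. -1.] gap 0.0281 F [-0.9 -0.5 -0.5]
```

```bash
python3 -m creep '[{"delta_pos":[0.0005,0.0005,0.001],"twist":0,"gripper":1},{"delta_pos":[0,0,0.001],"twist":0,"gripper":1},{"delta_pos":[0,0,0],"twist":0,"gripper":1},{"delta_pos":[0,0,0],"twist":0,"gripper":1}]'
python3 -m creep '[{"delta_pos":[0,0,0],"twist":0,"gripper":0.61},{"delta_pos":[0,0,0],"twist":0,"gripper":0.57},{"delta_pos":[0,0,0],"twist":0,"gripper":0.5},{"delta_pos":[0,0,0],"twist":0,"gripper":0.3},{"delta_pos":[0,0,0],"twist":0,"gripper":0},{"delta_pos":[0,0,0],"twist":0,"gripper":0}]'
python3 -m creep '[{"delta_pos":[0,0,-0.01],"twist":0,"gripper":0},{"delta_pos":[0,0,-0.03],"twist":0,"gripper":0},{"delta_pos":[0,0,-0.04],"twist":0,"gripper":0},{"delta_pos":[0,0,-0.04],"twist":0,"gripper":0},{"delta_pos":[0,0,-0.04],"twist":0,"gripper":0},{"delta_pos":[0,-0.03,-0.01],"twist":0,"gripper":0},{"delta_pos":[-0.02,-0.04,0],"twist":0,"gripper":0},{"delta_pos":[-0.04,-0.03,0],"twist":0,"gripper":0},{"delta_pos":[-0.04,-0.03,0],"twist":0,"gripper":0},{"delta_pos":[-0.04,-0.03,0],"twist":0,"gripper":0}]'
python3 -m creep '[{"delta_pos":[-0.04,-0.03,0],"twist":0,"gripper":0},{"delta_pos":[-0.04,-0.03,0],"twist":0,"gripper":0},{"delta_pos":[-0.03,-0.02,0],"twist":0,"gripper":0},{"delta_pos":[0,0,0],"twist":0,"gripper":0},{"delta_pos":[0,0,0],"twist":0,"gripper":0}]'
python3 -c "
from h import *
go(.615,-.1095,.0172)
d=cam('scene'); crop(d,180,110,400,280,3.5,'s22.png')
d=cam('top'); crop(d,230,110,430,260,4,'t22.png');cv2.imwrite('pics/topend.png',d['color'])"
```

```text
time: 29.05
position: [0.6148, -0.1094, 0.0172]
tool_rot: [1.942, 2.469, 0.0]
contact_force: [0.7, -0.2, -0.8]
finger_gap: 0.0284
time: 29.65
position: [0.6147, -0.1094, 0.0171]
tool_rot: [1.942, 2.469, -0.0]
contact_force: [0.2, -0.3, -0.8]
finger_gap: 0.0837
time: 30.65
position: [0.4914, -0.2845, 0.1884]
tool_rot: [1.94, 2.469, 0.0]
contact_force: [0.3, -0.2, 0.2]
finger_gap: 0.0854
time: 31.15
position: [0.44, -0.4095, 0.1875]
tool_rot: [1.944, 2.468, 0.001]
contact_force: [0.2, 0.2, 0.0]
finger_gap: 0.0852
t 31.15 pos [ 0.44   -0.4095  0.1875] tool delta [0.2507 0.2402 0.1704] yaw y 13.53 tilt [ 0.  0. -1.] gap 0.0852 F [0.2 0.2 0. ]
```

View pics/s22.png

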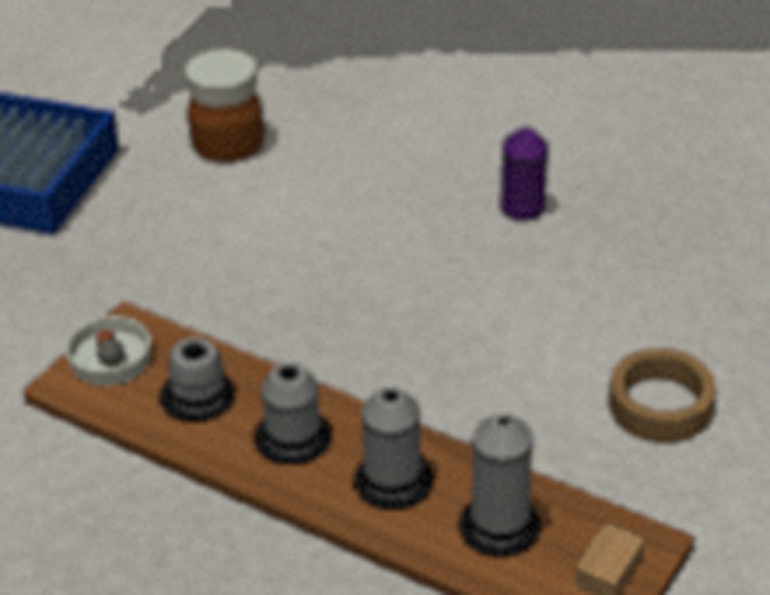

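View pics/topend.png

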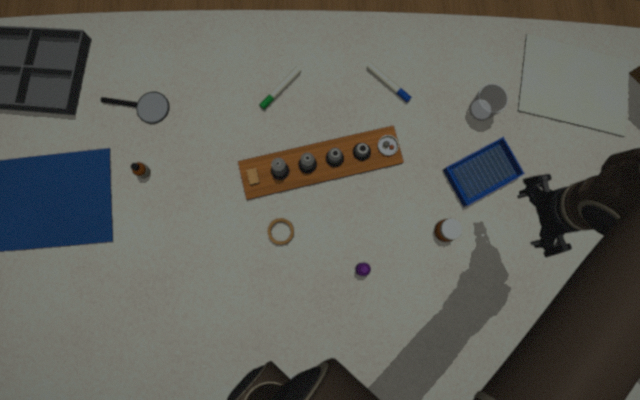

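View pics/t22.png

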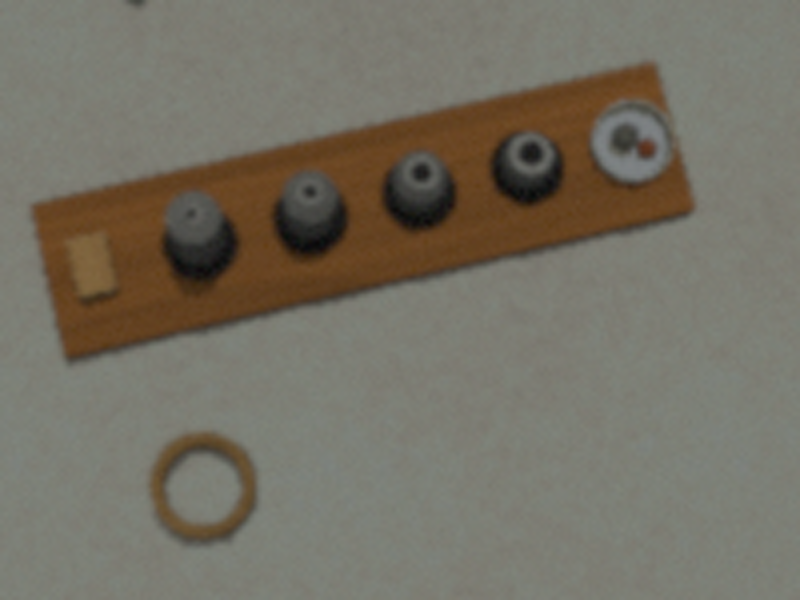

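All four stand upright; noses in the top crop at (531,152), (421,172), (310,192), (192,213); jar is unchanged at (445,230) in the full view. I'll run a numeric check, then hand in.

```bash
python3 -c "
from h import *
d=cam('top'); s=cam('scene')
T=[(531,152),(421,172),(310,192),(192,213)];S=[(194,351),(289,373),(390,396),(503,421)]
PT=[(.6137,-.1116),(.5988,-.0497),(.5839,.0125),(.5684,.0744)];PS=[(.6166,-.1075),(.6012,-.0455),(.5861,.0162),(.5711,.0784)]
for t,u,p,q,z in zip(T,S,PT,PS,(.047,.061,.075,.089)):
  print((onz(d,[(t[0]/4+229.6,t[1]/4+109.6)],z)[0][:2]-p).round(4),(onz(s,[(u[0]/3.5+179.6,u[1]/3.5+109.6)],z)[0][:2]-q).round(4))
a=cv2.imread('pics/top0.png')[210:250,425:470].astype(int);b=d['color'][210:250,425:470].astype(int)
print('jar diff',abs(a-b).mean())
"
python3 -c "
from station import env
print(env.finish_job())"
```

```text
[0.0017 0.0014] [-0.0015  0.0002]
[0.0011 0.0019] [-0.0008  0.0001]
[0.001  0.0004] [-0.0001 -0.0008]
[0.0013 0.0008] [-0.0006 -0.0008]
jar diff 1.7935185185185185
the job is handed in; nothing more can be done
None
```

The job is handed in, at about 31 s of the 102 s allowed. I gripped each objective upright and set it on its pad: the shortest beside the pebble dish, then in order to the longest on the far pad.

- **Placing:** the last pictures from both cameras show all four standing upright. Their axes are within about 2.5 mm of the pad centres (12 mm allowed).
- **Jar and others:** the patch of the top picture around the jar is unchanged apart from noise. The purple look-alike and the tape roll look untouched.
- **Gripper:** it was clear of everything, at 0.19 m height, when I handed in.
- **Disagreement:** the two views differed from each other by 3–5 mm on the pad positions. I used their mean, and compared each view's objectives only with that view's own pads.

No check failed, and the hand-in itself gives no verdict.

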